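# Set the deli slicer five clicks up from its stop

## Task

The grip ring of the slicer's thickness dial has worn loose on its shaft, so set it by feel: wind the dial gently anticlockwise all the way back to its zero stop, without forcing it. Then turn it clockwise exactly five clicks up from the stop, without running on to the sixth, and let go; squeeze the ring only lightly and leave the pan, jar and tub where they are.

Things in the scene. Friction and masses are not known exactly. Their poses are not given: they have to be found in the camera images.
- slicer: Deli slicer, fixed. Origin on the table below the dial's upright axis; z up, -x towards the dial's red dot. Around it a white control pod, 130 (x) by 150 (y) mm, top 85 mm high, carries the dial. The aluminium machine is on the -y side: its body begins 70 mm from the axis, 87 mm high; carriage and blade (up to 370 mm high) begin 220 mm from the axis.
- grip_center (a point): Centre (half-way up, on the axis) of the dial's grip ring, the part to hold: a grey ribbed rubber upright cylinder, 50 mm across, 35 mm high, its top 130 mm above the table. Below it is the flat black skirt, 78 mm across, its top 94 mm above the table, fast to the shaft.
- grip: The same ring; origin on the axis at its underside. It is loose: it turns freely by something between one and two clicks in all (where in this play it starts is not known) before it drives the shaft either way. A squeeze of 10 to 15 N per finger is ample; more than 20 N is too much.
- mark (a point): Middle of the yellow mark on the skirt, 33 mm from the axis. It turns with the shaft and shows the true setting (the ring does not). Clockwise from above is up. At the start it is two to four clicks up. One click is 15 degrees (0.262 rad). Turning over a click, the torque climbs to about 0.1 N m and falls to nothing, then the shaft jumps on into the next click by itself.
- zero_place (a point): Fixed point: where the middle of the mark is at the zero stop, by the red dot, on the slicer's -x side of the axis. Each of the nine white dots is one click further up. The stop and shaft are springily mounted, 0.5 rad per N m: at the stop the torque rises past 0.15 N m, more than any click; pushed to 0.26 N m, 0.15 rad beyond zero, the stop is spoilt.
- fifth_place (a point): Fixed point: where the middle of the mark is at the fifth click up (fifth white dot, 75 degrees clockwise of the red dot).
- pan_in (a point): Centre of the inner floor of a steel pan, 180 by 240 by 65 mm, a bystander.
- jar_mid (a point): Centre of an amber jar with yellow cap, 64 mm across, 110 mm high, a bystander.
- tub_rim (a point): Centre of the mouth of a white tub, 84 mm across, 75 mm high, a bystander.

How it is judged (in metres and radians):
On the way, in this order (a step that is already met when the one before it is completed fails the run):
1. the dial is wound back to its zero stop (horizontal distance between mark and zero_place below 0.004 m), for 0.2 s.
2. the dial stands at the fifth click (horizontal distance between mark and fifth_place below 0.003 m), for 0.2 s.
At the end, for the whole second after the job is handed in: the mark is within 3 mm (a third of a click) of the fifth click's place and the ring is let go (horizontal distance between mark and fifth_place below 0.003 m and contact force between the fingers and grip below 0.3 N); the robot touches nothing.
It fails at once if the zero stop is forced (shaft more than about 0.15 rad beyond the zero click) (y of mark in the frame of slicer below -0.005 m).
It fails at once if the dial runs on to the sixth click (x of mark in the frame of slicer above -0.0015 m).
It fails at once if the grip ring is squeezed or wrenched with more than 45 N (contact force between the fingers and grip above 45 N).
It fails at once if a bystander is moved more than 30 mm (distance of any of pan_in, jar_mid, tub_rim from where it was at the start of the episode above 0.03 m).
It also fails if it takes over 72 s, if anything falls off the work surface, if the arm or the gripper's body presses on something with over 40 N, if the wrist force passes 120 N, or if a joint passes its speed limit or range.

## Robot

A 6-joint arm with a two-finger parallel gripper is mounted at the origin on the work surface. World frame = base frame: x ahead of the robot, y to its left, z up, the work surface at z = 0. Lengths are in mm, angles in rad, forces in N, time in s.
With the tool pointing down it reaches from about 400 to 925 mm from the base axis. Payload 12.5 kg.
Tool frame: the origin (TCP) lies at the centre of the arm's flange, where the gripper is bolted on; the fingertips stand 190 mm ahead of it and the grasp point (between the pads) lies 171 mm ahead of it; z points along the fingers, y is the line along which they close (so a half turn about z gives the same grasp; the last joint's range is limited). The gripper opens to 95 mm and grips with 3 to 60 N. Pads are 20 mm wide; open, the fingers measure 119 mm over their backs; the gripper's body (75 mm by 180 mm) begins 59 mm behind the grasp point.
Start: joints at [-1.234, 0.491, 1.559, -0, 1.092, -0.106], TCP at [267.813, -564.713, 404.761] pointing down, gripper open.
Joint ranges: [-3.1, 3.1], [-0.84, 2.19], [0.05, 2.79], [-1.13, 4.28], [0.06, 2.93], [-2.69, 2.69]. Speed limits (rad/s): [2.22, 2.22, 2.79, 3.14, 3.14, 3.14].

## Interface

Orientations are given as [roll, pitch, yaw] about the fixed x, y, z axes, in that order (R = Rz(yaw) Ry(pitch) Rx(roll)).
In Python, from cell import env, read_camera, search_frame, cut_out gives the robot as it stands. The module is installed in compiled form; this text tells all that it offers.
- The arm moves only by the tool move_arm, never from a script. Its argument "commands" is a list of rows, each a list of 3 entries, a list of its own where there are three numbers: the shift along the world's x, y, z normalised to -1 to 1, where 1 is 0.03 m, then the turn about the world's z normalised to -1 to 1, where 1 is 0.08 rad, then the opening, from -1 (shut) to 1 (fully open), so that 0 is half open. A call has 1 to 20 rows; each row shifts and turns the commanded pose from where the row before left it; what a row does not reach is not made up. A row lasts 1/12 s, in which the tool goes at most 41.7 mm and 7.16 degrees, less where a joint would pass 70% of its speed; a pose out of reach is approached as far as the arm can. A call with a number of a shift or a turn outside -1 to 1 is refused whole. A call with a gripper value outside its range is refused whole. The fingers move at their own pace and stop on an object; the grip force is fixed at half the most. Time passes only in rows, so rows that do not move let the fingers close. It gives the time, the measured TCP pose, the force, the opening and the grip force at its end, in the units of the state.
- env.state(): the state, without advancing time (a new reading comes with each control period).
- read_camera(name): name is "scene" or "top"; returns a dict with "image" (400x640x3 uint8, red, green, blue), "fx", "fy", "cx", "cy" (pixels), "rvec" (rotation vector, rad) and "tvec" (3), from world to camera coordinates, as OpenCV has them. Camera axes: x right, y down, z forward; pixel columns grow to the right and rows downward; lengths in mm; the calibration is good to about 2 mm. A picture is of the moment at which its call begins. There is no depth.
- env.job_done(): hands the job in; it is judged then, once.
Trained networks look in a picture, given as the dict that the camera call returned (one of the last four; its "shot" number tells which), for a name from the list of things; names that differ only in an ending like _2 or _b are one class to them, and where a whole thing is asked for, a point or a joint stands for the part that bears it (a point fixed in the world has none). Each returns a list of dicts, best first, with "confidence" (0 to 1); they miss things now and then, are a little off and sometimes report something else, mostly with a low value. They report only what shows in the picture. A call takes as long as a camera call.
- search_frame(thing, picture): "at" ([column, row] in pixels, amid what is visible of it).
- cut_out(thing, picture): "region" (400x640 bool, what is visible of it) and "at" ([column, row] in pixels, amid what is visible of it).
The state is a dict: "t": time; "joints": joint angles; "qvel": joint speeds; "tau": joint torques, N m; "eef_pos": TCP position; "tcp_rot": TCP orientation; "ft_force": force on the tool from outside, world axes, zero at the start; "moment": the same for the moment, N m; "opening": opening from 0.0 (shut) to 1.0 (fully open); "grip_force": force on a finger pad.
Only numpy, scipy, OpenCV 4.12 (cv2) and the standard library are available. Lean on these libraries where they do the work, as an engineer would, in place of code of your own. Each camera call takes 0.05 s, during which the arm holds its last target. There are 200 camera calls.

## Working session

There is one attempt and no reset: what is moved stays moved. The work goes in short steps, Python scripts to look and compute and a tool call to move; the robot and the scene stay as the last step left them, time stands still between calls to the robot, and variables do not carry over. Pictures are saved under pics/ and viewed, at most 10 in all, crops included, and the job is handed in when it is done.

Besides the shell and the picture viewer there is one more tool, called after "Call:" by a JSON object that holds its "method" and its "body". move_arm: Moves the arm, as the interface text tells. Its arguments: {"type":"object","properties":{"commands":{"type":"array","items":{"type":"array"}}},"required":["commands"]}

```bash
mkdir -p pics
cat > h.py <<'E'
import numpy as np, cv2
from cell import env, read_camera, search_frame, cut_out
def P(c):
    R=cv2.Rodrigues(np.array(c["rvec"],float))[0]; t=np.array(c["tvec"],float).reshape(3,1)
    K=np.array([[c["fx"],0,c["cx"]],[0,c["fy"],c["cy"]],[0,0,1]]); return K,R,t
def tri(ca,pa,cb,pb):
    Ps=[]
    for c in (ca,cb):
        K,R,t=P(c); Ps.append(K@np.hstack([R,t]))
    X=cv2.triangulatePoints(Ps[0],Ps[1],np.array(pa,float).reshape(2,1),np.array(pb,float).reshape(2,1)); return (X[:3]/X[3]).ravel()
def onz(c,p,z):
    K,R,t=P(c); d=R.T@np.linalg.inv(K)@np.array([p[0],p[1],1.]); o=(-R.T@t).ravel(); return o+d*(z-o[2])/d[2]
def proj(c,X):
    K,R,t=P(c); return cv2.projectPoints(np.array(X,float).reshape(-1,1,3),R,t,K,None)[0].reshape(-1,2)
E
python3 - <<'E'
from h import *
s=read_camera("scene"); t=read_camera("top")
cv2.imwrite("pics/s0.png",s["image"][:,:,::-1]); cv2.imwrite("pics/t0.png",t["image"][:,:,::-1])
for n in ["slicer","grip_center","grip","mark","zero_place","fifth_place","pan_in","jar_mid","tub_rim"]:
    a=search_frame(n,s)[:2]; b=search_frame(n,t)[:2]
    print(n,[(np.round(x["at"],1),round(x["confidence"],2)) for x in a],[(np.round(x["at"],1),round(x["confidence"],2)) for x in b], np.round(tri(s,a[0]["at"],t,b[0]["at"]),1) if a and b else None)
print(env.state())
for c in (s,t):
  K,R,tt=P(c); print((-R.T@tt).ravel())
E
```

```text
slicer [(array([ 92.7, 154.1]), 0.6)] [(array([206. , 136.3]), 0.67), (array([536.6, 168.3]), 0.65)] [719.4 203.8 497. ]
grip_center [(array([196. , 174.4]), 0.81)] [(array([440.8, 177.3]), 0.85)] [559.2 -33.4 105. ]
grip [(array([432.5, 228.2]), 0.63), (array([198.2, 175.8]), 0.58)] [(array([437.5, 178.5]), 0.69)] [689.2 310.4 590.8]
mark [(array([197.6, 178.5]), 0.83)] [(array([439.9, 173.5]), 0.76)] [564.4 -30.4 100.9]
zero_place [(array([ 93.3, 152.1]), 0.96)] [(array([537.8, 169.1]), 0.74)] [ 595.5 -222.4  105. ]
fifth_place [(array([ 92.4, 155.8]), 0.84)] [(array([437.8, 176.7]), 0.58)] [642.1 -47.5 243.3]
pan_in [(array([380.1, 317.7]), 0.96), (array([370.9, 195.9]), 0.56)] [(array([203.5, 136.9]), 0.68)] [639.9 373.6  31.4]
jar_mid [(array([367.1, 196.8]), 0.76)] [(array([440.9, 179.1]), 0.72), (array([263.1, 257. ]), 0.67)] [619.  226.1 412.3]
tub_rim [(array([436.2, 229.4]), 0.96)] [(array([179.1, 250.3]), 0.75), (array([439.6, 179.8]), 0.67)] [438.8 404.8  46.1]
{'t': 1.0, 'joints': array([-1.23358768e+00,  4.90906423e-01,  1.55890632e+00, -3.69166074e-05,
        1.09167589e+00, -1.05587107e-01]), 'qvel': array([ 0.00013417, -0.00026864, -0.00051139,  0.00017633, -0.00122258,
        0.00062968]), 'tau': array([ 7.41005315e-04, -6.12470055e+01, -2.58432430e+01,  6.93243952e-02,
        4.45101236e-02, -4.52350400e-05]), 'eef_pos': array([ 267.81774344, -564.71220826,  404.75477183]), 'tcp_rot': array([3.14149267e+00, 4.35418251e-05, 4.42812772e-01]), 'ft_force': array([-0.28319007,  0.70364663, -0.22771828]), 'moment': array([-0.00242599, -0.06747231, -0.02563132]), 'grip_force': 0.0, 'opening': 0.9970583939828972}
[968.96964468 439.34741768 742.92413837]
[459.02827416 187.53747977 774.61551314]
```

View pics/s0.png

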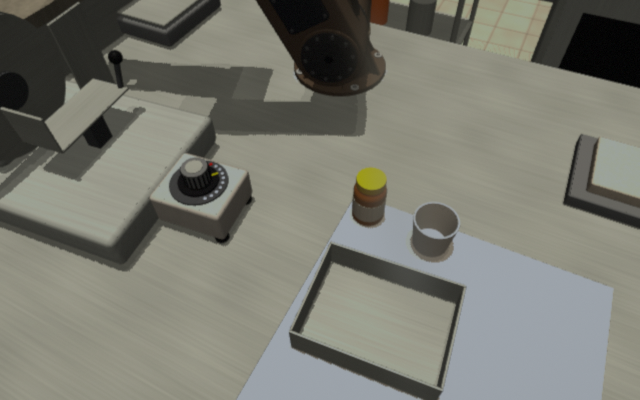

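View pics/t0.png

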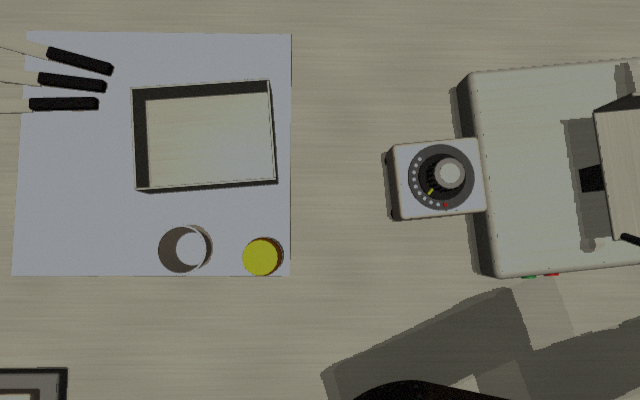

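The scene view shows the dial near (196,175), the jar at (370,195), the tub at (436,229) and the pan at (380,318). In the top view the ring top is near (450,172), the red dot (445,205) and the yellow mark (430,191). White dots run clockwise up the left side. Next I'll measure the axis more precisely.

```bash
cat >> h.py <<'E'
def masks(c):
    h=cv2.cvtColor(c["image"],cv2.COLOR_RGB2HSV).astype(int); H,S,V=h[...,0],h[...,1],h[...,2]
    yel=(abs(H-27)<9)&(S>130)&(V>90); red=((H<8)|(H>172))&(S>110)&(V>60)
    return yel,red
def cen(m,box):
    x0,y0,x1,y1=box; ys,xs=np.nonzero(m[y0:y1,x0:x1])
    return (np.array([xs.mean()+x0,ys.mean()+y0]),len(xs)) if len(xs) else (None,0)
TB=(395,130,490,220); SB=(150,145,255,215)
E
python3 - <<'E'
from h import *
s=read_camera("scene"); t=read_camera("top")
my,mr=masks(s); ty,tr=masks(t)
a=[cen(my,SB),cen(mr,SB),cen(ty,TB),cen(tr,TB)]
print(a)
print("mark",tri(s,a[0][0],t,a[2][0]),"red",tri(s,a[1][0],t,a[3][0]))
for n,c in(("grip",s),("grip",t)):
    for r in cut_out(n,c)[:3]: 
        ys,xs=np.nonzero(r["region"]); print(n,r["at"],r["confidence"],xs.min(),xs.max(),ys.min(),ys.max(),len(xs))
K=cv2.resize(s["image"][145:215,150:255],None,fx=6,fy=6,interpolation=cv2.INTER_CUBIC)
L=cv2.resize(t["image"][130:220,395:490],None,fx=6,fy=6,interpolation=cv2.INTER_CUBIC)
o=np.zeros((540,800,3),np.uint8)
o=np.zeros((600,800,3),np.uint8);K=cv2.resize(K,(400,267));L=cv2.resize(L,(400,379))
o[:267,:400]=K;o[:379,400:]=L
cv2.imwrite("pics/z.png",o[:,:,::-1])
E
```

```text
[(array([214.5       , 173.33333333]), 12), (array([210.23076923, 163.76923077]), 13), (array([429.88235294, 191.52941176]), 17), (array([444.86666667, 204.46666667]), 15)]
mark [535.0461617  -14.67079778  93.85521382] red [514.05824547 -40.78165375  88.44755778]
grip [197.0, 175.2] 0.6 180 210 158 189 631
grip [438.0, 177.5] 0.87 427 465 158 191 713
```

View pics/z.png

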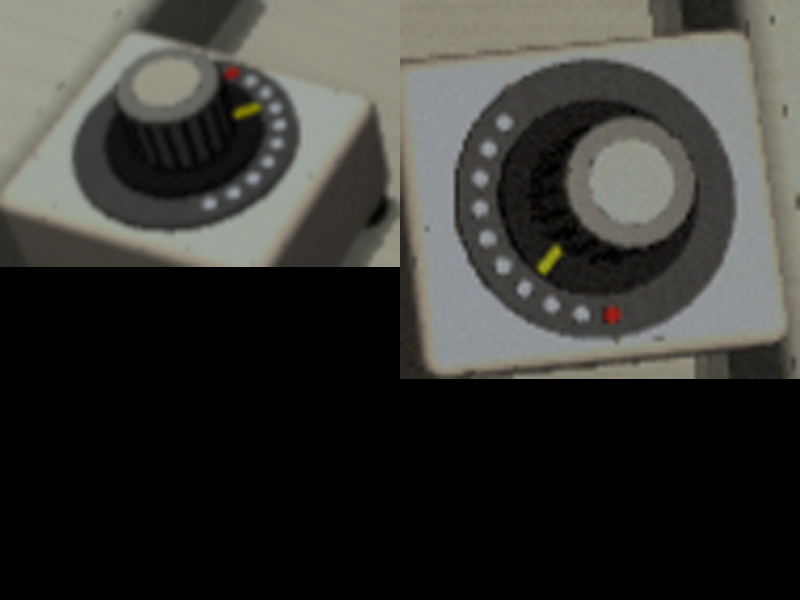

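The enlarged crop shows the red dot, nine white dots anticlockwise-to-clockwise, and the yellow mark near the second or third dot. I'll fit the axis from the dots, the skirt and the ring top.

Run:
```python
from h import *
from scipy.optimize import least_squares
s=read_camera("scene"); t=read_camera("top")
z=lambda p:np.array([395.2+(p[0]-400)/4.21,130+p[1]/4.21])-0.4
zs=lambda p:np.array([150+p[0]/3.81,145+p[1]/3.81])-0.4
print("ringtop top",onz(t,z((631,182)),130),"scene",onz(s,zs((168,85)),130),"tri",tri(s,zs((168,85)),t,z((631,182))))
T=[(612,315),(582,314),(551,305),(525,289),(503,266),(488,239),(480,209),(480,178),(488,149),(505,122)]
S=[(232,73),(251,79),(265,92),(276,107),(279,125),(276,143),(267,161),(252,177),(233,192),(209,203)]
X=np.array([tri(s,zs(b),t,z(a)) for a,b in zip(T,S)]); print(X.round(1))
zz=X[:,2].mean()
for c,D,f in((t,T,z),(s,S,zs)):
    Y=np.array([onz(c,f(p),86.5)[:2] for p in D])
    def res(q):
        a=q[3]-np.arange(10)*np.pi/12; return np.r_[Y[:,0]-q[0]-q[2]*np.cos(a),Y[:,1]-q[1]-q[2]*np.sin(a)]
    r=least_squares(res,[560,-35,42,np.pi]); print(zz,r.x,np.sqrt(np.mean(r.fun**2)))
    m,_=masks(c); p,_=cen(m,TB if c is t else SB); M=onz(c,p,94)[:2]-r.x[:2]
    print("mark r",np.hypot(*M),"clicks",(np.angle(np.exp(1j*(r.x[3]-np.arctan2(M[1],M[0])))))/(np.pi/12))
```

```text
ringtop top [560.90904485 -36.39038159 130.        ] scene [562.58683358 -32.61870211 130.        ] tri [560.73902827 -36.23062248 126.89236045]
[[ 5.139e+02 -4.080e+01  8.840e+01]
 [ 5.141e+02 -2.840e+01  8.990e+01]
 [ 5.180e+02 -1.690e+01  8.910e+01]
 [ 5.241e+02 -6.400e+00  8.890e+01]
 [ 5.333e+02  1.900e+00  8.860e+01]
 [ 5.441e+02  7.500e+00  8.870e+01]
 [ 5.560e+02  1.050e+01  8.900e+01]
 [ 5.684e+02  1.040e+01  8.980e+01]
 [ 5.800e+02  7.000e+00  8.930e+01]
 [ 5.908e+02  2.000e-01  8.910e+01]]
89.08286277915354 [561.6117332  -37.78532062  47.32762455   3.24372722] 0.14945423681871167
mark r 34.78625456898336 clicks 3.1077743545797576
89.08286277915354 [558.76749805 -37.32703265  47.05207667   3.23699099] 0.3393168728718179
mark r 33.163702849560096 clicks 3.3203906045193015
```

Both views put the axis at about (561, -36.6), with the ring top at roughly 127–130 and the mark at click 3. Now I'll rise clear of the blade and swing over.

Call:
{"method": "move_arm", "body": {"commands": [[[0,0,1],0,1],[[0,0,1],0,1],[[0,0,1],0,1],[[0,0,1],0,1],[[0,0,1],0,1],[[0,0,1],0,1],[[0,0,0.5],0,1],[[0,0,0],0,1]]}}

```text
t: 1.97
eef_pos: [267.6, -564.1, 603.7]
tcp_rot: [3.135, 0.001, 0.443]
ft_force: [0.1, -0.7, 0.7]
opening: 1.001
grip_force: 0.0
```

Call:
{"method": "move_arm", "body": {"commands": [[[0.54,0.97,0],-0.46,1],[[0.54,0.97,0],-0.46,1],[[0.54,0.97,0],-0.46,1],[[0.54,0.97,0],-0.46,1],[[0.54,0.97,0],-0.46,1],[[0.54,0.97,0],-0.46,1],[[0.54,0.97,0],-0.46,1],[[0.54,0.97,0],-0.46,1],[[0.54,0.97,0],-0.46,1],[[0.54,0.97,0],-0.46,1],[[0.54,0.97,0],-0.46,1],[[0.54,0.97,0],-0.46,1],[[0.54,0.97,0],-0.46,1],[[0.54,0.97,0],-0.46,1],[[0.54,0.97,0],-0.46,1],[[0.54,0.97,0],-0.46,1],[[0.54,0.97,0],-0.46,1],[[0.54,0.97,0],-0.46,1],[[0,0,0],-0.46,1],[[0,0,0],0,1]]}}

```text
t: 3.63
eef_pos: [560.1, -39.5, 598.4]
tcp_rot: [3.141, 0.002, -0.255]
ft_force: [-1.2, -0.1, -0.2]
opening: 0.999
grip_force: 0.0
```

Call:
{"method": "move_arm", "body": {"commands": [[[0,0.1,-1],0,1],[[0,0,-1],0,1],[[0,0,-1],0,1],[[0,0,-1],0,1],[[0,0,-1],0,1],[[0,0,-1],0,1],[[0,0,-1],0,1],[[0,0,-1],0,1],[[0,0,0],0,1],[[0,0,0],0,1],[[0,0,0],0,1],[[0,0,0],0,1]]}}

```text
t: 4.63
eef_pos: [559.6, -38.2, 361.6]
tcp_rot: [-3.142, -0.003, -0.256]
ft_force: [0.6, 0.1, 0.4]
opening: 1.001
grip_force: 0.0
```

Run:
```python
from h import *
s=env.state(); print(s)
```

```text
{'t': 4.6333, 'joints': array([-1.85906035e-01,  4.48876883e-01,  1.76830670e+00, -1.46691973e-04,
        9.21569926e-01,  1.64134543e+00]), 'qvel': array([ 0.00084073, -0.002357  ,  0.00425984, -0.00213742, -0.00514767,
        0.00220795]), 'tau': array([-1.42834643e-01, -5.42845881e+01, -2.24330968e+01,  2.01222621e-02,
       -7.22512370e-02, -1.18571371e-02]), 'eef_pos': array([559.58519156, -38.1998349 , 361.64986155]), 'tcp_rot': array([-3.14150933e+00, -2.84033396e-03, -2.56366733e-01]), 'ft_force': array([0.60033093, 0.07445481, 0.40470003]), 'moment': array([ 0.04839785,  0.02223881, -0.005374  ]), 'grip_force': 0.0, 'opening': 1.0005573937893422}
```

Call:
{"method": "move_arm", "body": {"commands": [[[0.05,0.05,-0.6],0,1],[[0,0,-0.6],0,1],[[0,0,-0.6],0,1],[[0,0,-0.53],0,1],[[0,0,0],0,0.3],[[0,0,0],0,0.2],[[0,0,0],0,0.14],[[0,0,0],0,0.14],[[0,0,0],0,0.14]]}}

```text
t: 5.38
eef_pos: [561.0, -36.4, 291.1]
tcp_rot: [-3.142, -0.002, -0.256]
ft_force: [0.3, -0.7, -0.5]
opening: 0.707
grip_force: 0.0
```

Run:
```python
from h import *
s=read_camera("scene"); t=read_camera("top")
K=cv2.resize(s["image"][100:235,130:270],(400,386)); L=cv2.resize(t["image"][110:240,380:515],(400,386))
cv2.imwrite("pics/g1.png",np.hstack([K,L])[:,:,::-1])
print(cen(masks(s)[0],SB),cen(masks(t)[0],TB),env.state()["moment"],env.state()["eef_pos"])
```

```text
(array([216., 173.]), 1) (array([429.47058824, 190.41176471]), 17) [0.01250838 0.00678122 0.0007974 ] [560.95913242 -36.39889226 290.61341752]
```

View pics/g1.png

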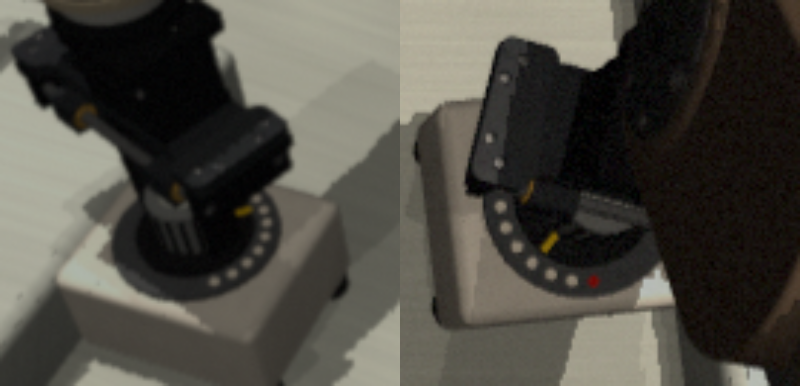

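The scene crop shows the fingers astride the ring. In the top crop the yellow mark (about (429,190) in the full image) and the red dot are in plain view. Closing gradually.

```bash
cat >> h.py <<'E'
def look(pic=None):
    t=read_camera("top"); m=masks(t)[0]; p,n=cen(m,TB); st=env.state()
    if p is not None:
        M=onz(t,p,94)[:2]-np.array([561.2,-37.]); c=np.angle(np.exp(1j*(3.242-np.arctan2(M[1],M[0]))))/(np.pi/12)
        print("n",n,"px",p.round(1),"r",np.hypot(*M).round(1),"clicks",c.round(2))
    else: print("mark hidden")
    print("t",st["t"],"Mz",st["moment"].round(3),"F",st["ft_force"].round(1),"grip",st["grip_force"],"open",st["opening"].round(3),"yaw",st["tcp_rot"][2].round(3),"pos",st["eef_pos"].round(1))
    if pic: cv2.imwrite(pic,cv2.resize(t["image"][110:240,380:515],(540,520))[:,:,::-1])
E
python3 -c "
from h import *
look()"
```

```text
n 17 px [429.5 190.5] r 33.0 clicks 3.24Traceback (most recent call last):
  File "<string>", line 3, in <module>
    look()
    ~~~~^^
  File "h.py", line 29, in look
    print("t",st["t"],"Mz",st["moment"].round(3),"F",st["ft_force"].round(1),"grip",st["grip_force"],"open",st["opening"].round(3),"yaw",st["tcp_rot"][2].round(3),"pos",st["eef_pos"].round(1))
                                                                                                            ^^^^^^^^^^^^^^^^^^^
AttributeError: 'float' object has no attribute 'round'
```

Call:
{"method": "move_arm", "body": {"commands": [[[0,0,0],0,0.08],[[0,0,0],0,0.08],[[0,0,0],0,0.08],[[0,0,0],0,0.08],[[0,0,0],0,0.06],[[0,0,0],0,0.06],[[0,0,0],0,0.06]]}}

```text
t: 6.12
eef_pos: [561.0, -36.2, 289.9]
tcp_rot: [-3.141, -0.0, -0.256]
ft_force: [0.3, 1.5, -0.2]
opening: 0.53
grip_force: 1.4
```

Call:
{"method": "move_arm", "body": {"commands": [[[0,0,0],0,0.05],[[0,0,0],0,0.05],[[0,0,0],0,0.05],[[0,0,0],0,0.05]]}}

```text
t: 6.45
eef_pos: [561.0, -36.2, 289.9]
tcp_rot: [-3.141, -0.0, -0.257]
ft_force: [1.4, 4.3, 0.5]
opening: 0.527
grip_force: 3.0
```

Call:
{"method": "move_arm", "body": {"commands": [[[0,0,0],0,0.04],[[0,0,0],0,0.04],[[0,0,0],0,0.04],[[0,0,0],0,0.04]]}}

```text
t: 6.78
eef_pos: [561.0, -36.1, 289.9]
tcp_rot: [-3.141, -0.0, -0.256]
ft_force: [1.6, 5.7, 0.3]
opening: 0.519
grip_force: 20.3
```

Call:
{"method": "move_arm", "body": {"commands": [[[0,0.02,0],0,0.045],[[0,0,0],0,0.045],[[0,0,0],0,0.045],[[0,0,0],0,0.045]]}}

```text
t: 7.12
eef_pos: [561.0, -35.9, 289.9]
tcp_rot: [3.141, -0.0, -0.256]
ft_force: [1.1, 1.0, 1.0]
opening: 0.523
grip_force: 10.5
```

```bash
sed -i 's/st\["opening"\].round(3)/round(st["opening"],4)/' h.py; python3 -c "
from h import *
look()"
```

```text
n 16 px [429.7 190.3] r 32.6 clicks 3.24
t 7.1667 Mz [ 0.183 -0.221 -0.016] F [0.8 1.8 0.7] grip 10.458417981863022 open 0.5273 yaw -0.256 pos [561.  -35.9 289.9]
```

Call:
{"method": "move_arm", "body": {"commands": [[[0,0,0],0.5,0.045],[[0,0,0],0.5,0.045],[[0,0,0],0.5,0.045],[[0,0,0],0.5,0.045],[[0,0,0],0.5,0.045],[[0,0,0],0.5,0.045],[[0,0,0],0,0.045],[[0,0,0],0,0.045]]}}

```text
t: 7.83
eef_pos: [561.0, -35.8, 289.9]
tcp_rot: [3.141, -0.0, -0.018]
ft_force: [1.6, 2.4, 0.7]
opening: 0.526
grip_force: 10.4
```

```bash
sed -i 's/561.2,-37./561.,-36./' h.py; python3 -c "
from h import *
look()"
```

```text
n 11 px [429.2 192.4] r 35.0 clicks 3.0
t 7.8833 Mz [ 0.313 -0.247  0.032] F [1.2 2.2 1.4] grip 10.44899046421051 open 0.5201 yaw -0.018 pos [561.  -35.9 289.9]
```

Call:
{"method": "move_arm", "body": {"commands": [[[0,0,0],0.5,0.045],[[0,0,0],0.5,0.045],[[0,0,0],0.5,0.045],[[0,0,0],0.5,0.045],[[0,0,0],0,0.045],[[0,0,0],0,0.045]]}}

```text
t: 8.38
eef_pos: [561.0, -35.8, 289.9]
tcp_rot: [3.142, -0.0, 0.142]
ft_force: [1.9, 2.1, 1.3]
opening: 0.526
grip_force: 10.4
```

```bash
python3 -c "
from h import *
look('pics/a1.png')"
```

```text
n 10 px [431.  188.1] r 27.6 clicks 3.28
t 8.4333 Mz [ 0.463 -0.32  -0.061] F [ 1.6  2.1 -0.1] grip 10.444147288799286 open 0.5243 yaw 0.142 pos [560.9 -35.8 289.9]
```

View pics/a1.png

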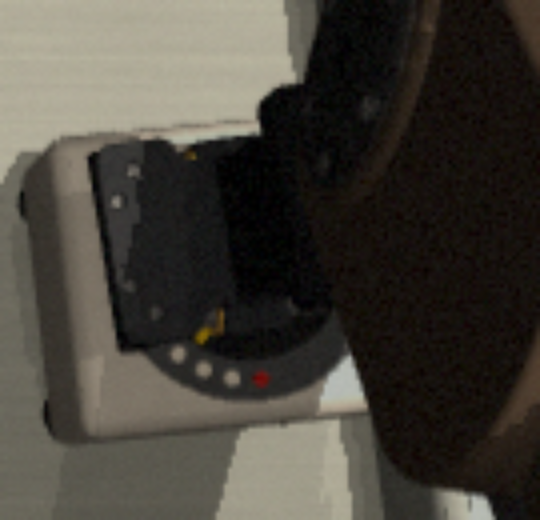

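The top crop shows the finger now covering part of the mark (about (208,330) in the crop), which is still at click 3. So I'll let go, turn back and regrasp with the mark clear.

Call:
{"method": "move_arm", "body": {"commands": [[[0,0,0],0,0.25],[[0,0,0],0,0.25],[[0,0,0],0,0.25],[[0,0,0],-1,0.25],[[0,0,0],-1,0.25],[[0,0,0],-1,0.25],[[0,0,0],-1,0.25],[[0,0,0],-1,0.25],[[0,0,0],-1,0.25],[[0,0,0],-1,0.25],[[0,0,0],-1,0.25],[[0,0,0],-1,0.25],[[0,0,0],-1,0.25],[[0,0,0],-1,0.25],[[0,0,0],0,0.08],[[0,0,0],0,0.06],[[0,0,0],0,0.05],[[0,0,0],0,0.05],[[0,0,0],0,0.045],[[0,0,0],0,0.045]]}}

```text
t: 10.1
eef_pos: [560.8, -35.9, 289.8]
tcp_rot: [3.141, 0.0, -0.736]
ft_force: [-0.4, -0.6, 0.5]
opening: 0.524
grip_force: 9.8
```

```bash
python3 -c "
from h import *
look()"
```

```text
n 18 px [429.6 187.5] r 28.6 clicks 3.6
t 10.15 Mz [-0.107  0.156 -0.053] F [-1.2  0.   0.4] grip 10.220032185316086 open 0.5239 yaw -0.736 pos [560.8 -35.9 289.8]
```

```bash
cat >> h.py <<'E'
def marks(c=None):
    c=c or read_camera("top"); n,l,st,ce=cv2.connectedComponentsWithStats(masks(c)[0].astype(np.uint8)); 
    for i in range(1,n):
        M=onz(c,ce[i],94)[:2]-np.array([561.,-36.])
        if np.hypot(*M)<60: print("  comp",st[i][:5],ce[i].round(1),"r",np.hypot(*M).round(1),"clicks",(np.angle(np.exp(1j*(3.242-np.arctan2(M[1],M[0]))))/(np.pi/12)).round(2))
    return c
E
python3 -c "
from h import *
c=marks(); cv2.imwrite('pics/b.png',cv2.resize(c['image'][110:240,380:515],(540,520))[:,:,::-1])
c=read_camera('scene');marks(c)"
```

```text
comp [428 155   1   1   1] [428. 155.] r 42.0 clicks 10.21
  comp [426 157   1   1   1] [426. 157.] r 41.3 clicks 9.77
  comp [428 189   5   6  15] [429.8 191.4] r 33.1 clicks 3.02
```

View pics/b.png

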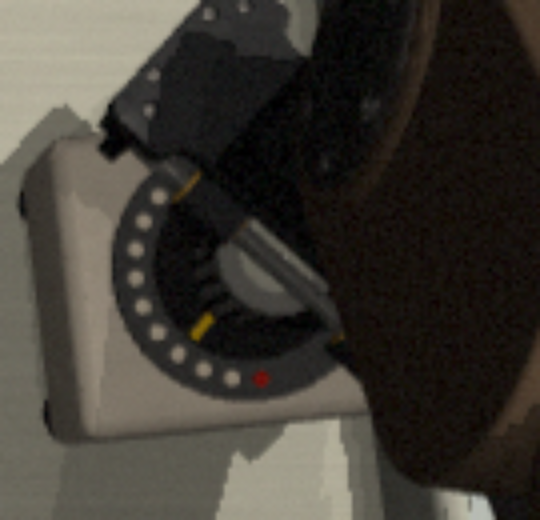

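The crop shows the whole mark in clear view at (203,325), at click 3.02, with the red dot at (262,379). Turning on anticlockwise.

Call:
{"method": "move_arm", "body": {"commands": [[[0,0,0],0.4,0.045],[[0,0,0],0.4,0.045],[[0,0,0],0.4,0.045],[[0,0,0],0.4,0.045],[[0,0,0],0.4,0.045],[[0,0,0],0,0.045],[[0,0,0],0,0.045]]}}

```text
t: 10.83
eef_pos: [560.9, -35.8, 289.9]
tcp_rot: [3.141, 0.0, -0.577]
ft_force: [-0.8, -1.2, 1.6]
opening: 0.524
grip_force: 10.4
```

```bash
cat >> h.py <<'E'
def q():
    c=marks(); st=env.state(); print("t",st["t"],"M",st["moment"].round(3),"F",st["ft_force"].round(1),"grip",round(st["grip_force"],1),"yaw",st["tcp_rot"][2].round(3),"j6",st["joints"][5].round(2)); return c
E
python3 -c "
from h import *
q()"
```

```text
comp [427 161   1   1   1] [427. 161.] r 35.3 clicks 9.44
  comp [433 191   4   7  15] [434.6 193.9] r 32.5 clicks 1.98
t 10.8833 M [-0.183  0.22   0.023] F [-1.3 -0.9  0.6] grip 10.4 yaw -0.577 j6 1.97
```

Call:
{"method": "move_arm", "body": {"commands": [[[0,0,0],0.4,0.045],[[0,0,0],0.4,0.045],[[0,0,0],0.4,0.045],[[0,0,0],0.4,0.045],[[0,0,0],0.4,0.045],[[0,0,0],0.4,0.045],[[0,0,0],0.4,0.045],[[0,0,0],0.4,0.045],[[0,0,0],0,0.045],[[0,0,0],0,0.045]]}}

```text
t: 11.72
eef_pos: [560.9, -35.8, 289.8]
tcp_rot: [3.142, 0.0, -0.322]
ft_force: [-2.5, 0.2, 0.6]
opening: 0.52
grip_force: 10.4
```

```bash
python3 -c "
from h import *
q()"
```

```text
comp [427 171   1   2   2] [427.  171.5] r 26.1 clicks 7.52
  comp [439 193   3   7  17] [439.9 195.8] r 33.1 clicks 0.9
t 11.7667 M [-0.122  0.202 -0.021] F [-0.9 -1.6 -0.1] grip 10.4 yaw -0.322 j6 1.71
```

Click 1. Next smaller steps to zero.

Call:
{"method": "move_arm", "body": {"commands": [[[0,0,0],0.4,0.045],[[0,0,0],0.4,0.045],[[0,0,0],0.4,0.045],[[0,0,0],0.4,0.045],[[0,0,0],0.4,0.045],[[0,0,0],0.4,0.045],[[0,0,0],0,0.045],[[0,0,0],0,0.045]]}}

```text
t: 12.43
eef_pos: [560.9, -35.8, 289.9]
tcp_rot: [-3.142, 0.0, -0.13]
ft_force: [-1.5, 0.3, 0.2]
opening: 0.52
grip_force: 10.3
```

```bash
python3 -c "
from h import *
q()"
```

```text
comp [429 179   1   3   3] [429. 180.] r 22.9 clicks 5.28
  comp [440 193   3   7  16] [441.2 196.2] r 33.5 clicks 0.65
t 12.4833 M [ 0.007  0.212 -0.023] F [-0.7 -0.4  0.4] grip 10.3 yaw -0.13 j6 1.52
```

Call:
{"method": "move_arm", "body": {"commands": [[[0,0,0],0.3,0.045],[[0,0,0],0.3,0.045],[[0,0,0],0,0.045],[[0,0,0],0,0.045]]}}

```text
t: 12.82
eef_pos: [560.9, -35.8, 289.9]
tcp_rot: [3.142, 0.0, -0.081]
ft_force: [-1.9, 0.9, -0.1]
opening: 0.525
grip_force: 10.3
```

```bash
python3 -c "
from h import *
q()"
```

```text
comp [430 179   1   1   1] [430. 179.] r 20.8 clicks 5.48
  comp [430 181   1   3   3] [430. 182.] r 22.6 clicks 4.66
  comp [441 193   3   7  14] [442.4 195.9] r 33.0 clicks 0.42
t 12.8667 M [ 0.146  0.22  -0.103] F [-0.9  0.4  0.3] grip 10.3 yaw -0.081 j6 1.47
```

Call:
{"method": "move_arm", "body": {"commands": [[[0,0,0],0.2,0.045],[[0,0,0],0.2,0.045],[[0,0,0],0,0.045],[[0,0,0],0,0.045]]}}

```text
t: 13.2
eef_pos: [560.9, -35.8, 289.8]
tcp_rot: [3.142, 0.0, -0.048]
ft_force: [-1.4, 1.5, -1.0]
opening: 0.525
grip_force: 10.3
```

```bash
python3 -c "
from h import *
q()"
```

```text
comp [431 181   1   1   1] [431. 181.] r 20.4 clicks 4.8
  comp [444 193   3   7  14] [444.8 196. ] r 33.3 clicks -0.04
t 13.25 M [ 0.282  0.267 -0.015] F [-2.1  0.7  0.1] grip 10.3 yaw -0.048 j6 1.44
```

Zero reached. I'll release, turn the hand +0.7 rad and regrasp, so one grasp covers the play and five clicks.

Call:
{"method": "move_arm", "body": {"commands": [[[0,0,0],0,0.25],[[0,0,0],0,0.25],[[0,0,0],0,0.25],[[0,0,0],1,0.25],[[0,0,0],1,0.25],[[0,0,0],1,0.25],[[0,0,0],1,0.25],[[0,0,0],1,0.25],[[0,0,0],1,0.25],[[0,0,0],1,0.25],[[0,0,0],1,0.25],[[0,0,0],0.75,0.25],[[0,0,0],0,0.08],[[0,0,0],0,0.06],[[0,0,0],0,0.05],[[0,0,0],0,0.05],[[0,0,0],0,0.045],[[0,0,0],0,0.045]]}}

```text
t: 14.75
eef_pos: [560.8, -35.7, 289.9]
tcp_rot: [-3.141, 0.0, 0.651]
ft_force: [-0.4, 1.5, 2.0]
opening: 0.523
grip_force: 9.7
```

```bash
python3 -c "
from h import *
c=q(); cv2.imwrite('pics/c.png',cv2.resize(c['image'][110:240,380:515],(540,520))[:,:,::-1])"
```

```text
comp [427 171   1   1   1] [427. 171.] r 26.4 clicks 7.64
t 14.8 M [0.375 0.277 0.015] F [-1.   1.7  1.4] grip 10.1 yaw 0.651 j6 0.74
```

View pics/c.png

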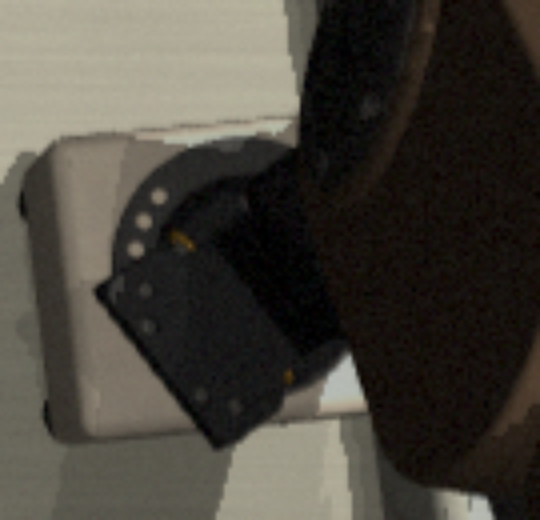

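The crop shows the finger hiding the mark at this yaw; it will clear as the hand turns clockwise. Going -0.48 rad (play plus at most about one click).

Call:
{"method": "move_arm", "body": {"commands": [[[0,0,0],-0.5,0.045],[[0,0,0],-0.5,0.045],[[0,0,0],-0.5,0.045],[[0,0,0],-0.5,0.045],[[0,0,0],-0.5,0.045],[[0,0,0],-0.5,0.045],[[0,0,0],-0.5,0.045],[[0,0,0],-0.5,0.045],[[0,0,0],-0.5,0.045],[[0,0,0],-0.5,0.045],[[0,0,0],-0.5,0.045],[[0,0,0],-0.5,0.045],[[0,0,0],0,0.045],[[0,0,0],0,0.045]]}}

```text
t: 15.97
eef_pos: [560.9, -35.8, 289.8]
tcp_rot: [-3.142, 0.0, 0.173]
ft_force: [-1.7, 1.8, 2.1]
opening: 0.527
grip_force: 10.3
```

```bash
python3 -c "
from h import *
q()"
```

```text
comp [436 191   1   1   1] [436. 191.] r 27.0 clicks 1.94
  comp [439 196   2   4   7] [439.6 197.3] r 35.6 clicks 0.93
t 16.0167 M [ 0.418  0.342 -0.013] F [-1.1  2.5  1.2] grip 10.3 yaw 0.173 j6 1.22
```

Call:
{"method": "move_arm", "body": {"commands": [[[0,0,0],-0.4,0.045],[[0,0,0],-0.4,0.045],[[0,0,0],-0.4,0.045],[[0,0,0],-0.4,0.045],[[0,0,0],-0.4,0.045],[[0,0,0],-0.4,0.045],[[0,0,0],-0.4,0.045],[[0,0,0],-0.4,0.045],[[0,0,0],0,0.045],[[0,0,0],0,0.045]]}}

```text
t: 16.85
eef_pos: [560.9, -35.8, 289.8]
tcp_rot: [3.142, 0.0, -0.083]
ft_force: [-2.6, 1.7, 1.8]
opening: 0.523
grip_force: 10.3
```

```bash
python3 -c "
from h import *
q()"
```

```text
comp [430 179   1   1   1] [430. 179.] r 20.8 clicks 5.48
  comp [430 181   1   3   3] [430. 182.] r 22.6 clicks 4.66
  comp [433 191   4   7  15] [434.6 193.9] r 32.5 clicks 1.98
t 16.9 M [0.397 0.401 0.011] F [-1.2  2.   2.1] grip 10.3 yaw -0.083 j6 1.47
```

Call:
{"method": "move_arm", "body": {"commands": [[[0,0,0],-0.4,0.045],[[0,0,0],-0.4,0.045],[[0,0,0],-0.4,0.045],[[0,0,0],-0.4,0.045],[[0,0,0],-0.4,0.045],[[0,0,0],-0.4,0.045],[[0,0,0],-0.4,0.045],[[0,0,0],-0.4,0.045],[[0,0,0],0,0.045],[[0,0,0],0,0.045]]}}

```text
t: 17.73
eef_pos: [560.9, -35.8, 289.9]
tcp_rot: [3.141, 0.0, -0.339]
ft_force: [-2.3, 1.5, 1.9]
opening: 0.526
grip_force: 10.3
```

```bash
python3 -c "
from h import *
q()"
```

```text
comp [428 189   5   6  15] [429.9 191.5] r 33.0 clicks 2.99
t 17.7833 M [0.257 0.502 0.01 ] F [-2.6  1.6  1.4] grip 10.3 yaw -0.339 j6 1.73
```

Call:
{"method": "move_arm", "body": {"commands": [[[0,0,0],-0.4,0.045],[[0,0,0],-0.4,0.045],[[0,0,0],-0.4,0.045],[[0,0,0],-0.4,0.045],[[0,0,0],-0.4,0.045],[[0,0,0],-0.4,0.045],[[0,0,0],-0.4,0.045],[[0,0,0],-0.4,0.045],[[0,0,0],0,0.045],[[0,0,0],0,0.045]]}}

```text
t: 18.62
eef_pos: [560.9, -35.8, 289.9]
tcp_rot: [3.141, 0.0, -0.594]
ft_force: [-2.6, -1.0, 2.1]
opening: 0.523
grip_force: 10.4
```

```bash
python3 -c "
from h import *
q()"
```

```text
comp [426 162   1   1   1] [426. 162.] r 35.3 clicks 9.18
  comp [424 186   6   5  15] [426.4 187.7] r 32.9 clicks 3.98
t 18.6667 M [0.155 0.587 0.025] F [-3.7  0.3  1.9] grip 10.4 yaw -0.595 j6 1.98
```

Call:
{"method": "move_arm", "body": {"commands": [[[0,0,0],-0.4,0.045],[[0,0,0],-0.4,0.045],[[0,0,0],-0.4,0.045],[[0,0,0],-0.4,0.045],[[0,0,0],-0.4,0.045],[[0,0,0],0,0.045],[[0,0,0],0,0.045]]}}

```text
t: 19.25
eef_pos: [560.9, -35.9, 289.8]
tcp_rot: [3.141, 0.0, -0.754]
ft_force: [-3.2, -0.7, 1.7]
opening: 0.525
grip_force: 10.4
```

```bash
python3 -c "
from h import *
q()"
```

```text
comp [422 184   7   5  17] [425.2 185.8] r 32.7 clicks 4.41
t 19.3 M [0.056 0.675 0.079] F [-3.5  0.1  2.4] grip 10.4 yaw -0.754 j6 2.14
```

Call:
{"method": "move_arm", "body": {"commands": [[[0,0,0],-0.2,0.045],[[0,0,0],-0.2,0.045],[[0,0,0],0,0.045],[[0,0,0],0,0.045]]}}

```text
t: 19.63
eef_pos: [560.8, -35.9, 289.8]
tcp_rot: [3.141, 0.0, -0.788]
ft_force: [-4.2, -0.1, 3.5]
opening: 0.522
grip_force: 10.4
```

```bash
python3 -c "
from h import *
q()"
```

```text
comp [425 156   1   1   1] [425. 156.] r 43.6 clicks 9.75
  comp [422 184   6   4  14] [424.4 185.4] r 33.6 clicks 4.55
t 19.6833 M [-0.087  0.824 -0.001] F [-4.5 -1.8  1.8] grip 10.5 yaw -0.788 j6 2.18
```

Call:
{"method": "move_arm", "body": {"commands": [[[0,0,0],-0.2,0.045],[[0,0,0],-0.2,0.045],[[0,0,0],0,0.045],[[0,0,0],0,0.045]]}}

```text
t: 20.02
eef_pos: [560.9, -35.9, 289.8]
tcp_rot: [3.141, 0.0, -0.821]
ft_force: [-3.8, -2.0, 2.9]
opening: 0.522
grip_force: 10.5
```

```bash
python3 -c "
from h import *
q()"
```

```text
comp [427 153   1   1   1] [427. 153.] r 45.7 clicks 10.25
  comp [421 182   7   3  14] [423.8 183. ] r 32.9 clicks 5.01
t 20.0667 M [-0.251  0.946  0.011] F [-5.3 -2.5  3.2] grip 10.5 yaw -0.82 j6 2.21
```

Click 5. Holding briefly, then opening and lifting clear.

Call:
{"method": "move_arm", "body": {"commands": [[[0,0,0],0,0.045],[[0,0,0],0,0.1],[[0,0,0],0,0.25],[[0,0,0],0,0.5],[[0,0,0],0,0.5],[[0,0,0],0,0.5],[[0,0,0],0,0.5],[[0,0,0.3],0,0.5],[[0,0,0.6],0,0.5],[[0,0,0.8],0,0.5],[[0,0,0.8],0,0.5],[[0,0,0.8],0,0.5],[[0,0,0.5],0,0.5],[[0,0,0],0,0.5],[[0,0,0],0,0.5],[[0,0,0],0,0.5]]}}

```text
t: 21.4
eef_pos: [560.7, -35.8, 403.3]
tcp_rot: [3.141, 0.001, -0.82]
ft_force: [0.1, 0.7, -0.8]
opening: 0.748
grip_force: 0.0
```

```bash
python3 -c "
from h import *
c=q(); cv2.imwrite('pics/d.png',cv2.resize(c['image'][110:240,380:515],(540,520))[:,:,::-1])"
```

```text
comp [421 182   7   3  12] [424.  183.1] r 32.6 clicks 4.98
t 21.45 M [ 0.187 -0.008  0.005] F [-0.1  0.9 -1.5] grip 0.0 yaw -0.82 j6 2.21
```

View pics/d.png

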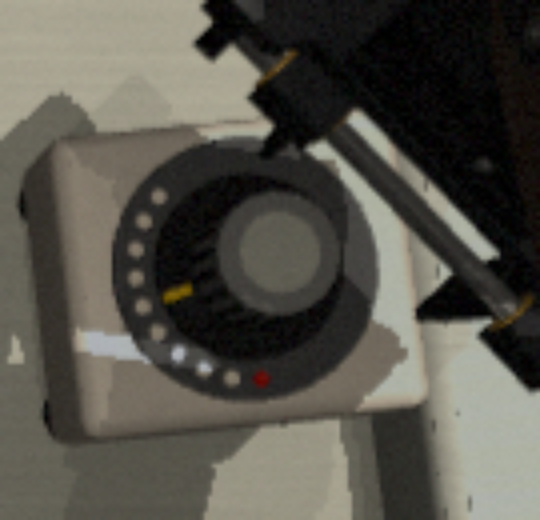

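The crop shows the mark at (177,293) pointing at the fifth white dot (143,306), and the gripper clear of the ring.

```bash
python3 -c "
from h import *
print(env.job_done())"
```

```text
the job is handed in; nothing more can be done
None
```

The dial was wound back to zero, judged by the mark reaching the red dot without pressing on against the stop. It was then turned up five clicks (mark measured at 4.98), the ring was let go, and the job is handed in; no verdict was shown.

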